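Set the stone tumbler's pull-to-unlock selector

TASK

Set the green stone tumbler's selector to the setting with the red marker: pull the black knob straight up to unlock it, turn it until its white pointer is at the red marker, feel for the notch there (the marker only shows it roughly) and push the knob gently back down until it is fully home, then let go. Never force the knob: do not twist it while it is locked and do not press it hard when its tooth is not over the notch. Leave the other things on the stall where they stand.

Things in the scene. Friction and masses are not known exactly. Their poses are not given: they have to be found in the camera images.
- tumbler: the stone tumbler, fixed: green housing 220 (x) x 340 (y) x 70 mm high, origin at the centre of its underside. On the +y half of its flat top (the deck) a black barrel lies along x, up to 188 mm above the table, its side 120 mm from the knob's axis. The knob's upright axis is at (-20, -85) mm, inside a dark collar 80 mm wide, 12 mm high. Keep the knob's push on the tumbler under 30 N.
- selector: the black knob: round skirt (70 mm wide, 6 mm high) with an upright grip bar 46 mm long (its x), 14 mm wide (y), 32 mm high. Origin on the axis at the skirt's underside, 82 mm above the table when home. White pointer at its -x end. Turns easily about z, up to 1.65 rad either way from the tumbler's -x. A 6 mm wide, 7 mm long hidden tooth below the pointer, 30 mm from the axis, locks it.
- stem (a joint): how far the knob is pulled up, in m: 0 home (as at the start), 0.012 at the upper stop; 3 N of friction, no spring, stays where left. Below 0.007 the tooth is locked in a rest recess (little play) or a notch; above, the knob turns freely. Pushed down off a notch, the tooth stops on a flat rigid land at 0.007 and can slide along it; over a notch it goes down to 0. Home: below 0.002.
- knob_grip (a point): point on the knob's axis, mid-width of the grip bar, 29 mm above the skirt's underside and 8 mm below the top of the bar: a good place for the TCP; it rises and turns with the knob.
- pointer (a point): tip of the white pointer, 40 mm from the knob's axis; at the start it points roughly along the tumbler's -x (within 0.1 rad)
- red_marker: red round stud, 12 mm wide, 5 mm high, fixed on the deck 55 mm from the knob's axis, 1.12 rad to one side of the tumbler's -x: marks the wanted setting. Origin at its underside. The hidden notch for the tooth lies within 0.28 rad of the direction from the axis to this stud, to one side of it or the other, and has about 0.03 rad (1 mm) of play each way.
- grey_marker: grey round stud of the same size, 1.12 rad to the other side: marks the setting that is not wanted, which has a notch too. Red and grey change sides.
- grey_dish: clay dish of grey stones, 110 mm wide, 40 mm high, on the table; leave alone
- gold_dish: clay dish of gold stones, 90 mm wide, 40 mm high, on the table; leave alone
- little_idol: small grey stone figure, 38 mm wide, 55 mm high, standing on the tumbler's deck about 120 mm from the knob's axis; leave alone
- tall_idol: grey stone figure, 38 mm wide, 130 mm high; leave alone
- clay_pot: clay pot with red seeds, 110 mm wide, 88 mm high; leave alone
- oil_bottle: amber bottle, 52 mm wide, 150 mm high; leave alone
- brush: hand brush lying on the table; leave alone

How it is judged:
By the outcome, as a careful person would: the job done as asked, in the order asked, and still so for the second after the job is handed in, with the robot touching nothing.
It also fails if it takes over 58 s, if anything falls off the work surface, if the arm or the gripper's body presses on something with over 40 N, if the wrist force passes 120 N, or if a joint passes its speed limit or range.

ROBOT

A 6-joint arm with a two-finger parallel gripper is mounted at the origin on the work surface. World frame = base frame: x ahead of the robot, y to its left, z up, the work surface at z = 0. Lengths are in m, angles in degrees, forces in N, time in s.
With the tool pointing down it reaches from about 0.3 to 0.75 m from the base axis. Payload 8.5 kg.
Tool frame: the origin (TCP) lies between the finger pads, 19 mm behind the fingertips; this is the grasp point; z points along the fingers, y is the line along which they close (so a half turn about z gives the same grasp; the last joint's range is limited). The gripper opens to 85 mm and grips with 20 to 120 N. Pads are 22 mm wide; open, the fingers measure 114 mm over their backs; the gripper's body (76 mm by 85 mm) begins 54 mm behind the grasp point. The pads swing forward as they close: fully open they stand 13 mm farther back than shut.
Start: joints at [62.034, 21.807, 74.336, -0, 83.858, -12.336], TCP at [0.148, 0.53, 0.25] pointing down, gripper open.
Joint ranges: [-178.18, 178.18], [-50.72, 133.34], [12.68, 142.11], [-81.47, 261.47], [9.98, 163.14], [-165.26, 165.26]. Speed limits (degrees/s): [136.94, 136.94, 180, 180, 180, 180].

INTERFACE

Orientations are given as a 3x3 rotation matrix whose columns are the frame's x, y, z axes.
In Python, from rig import env, optics gives the robot as it stands.
- The arm moves only by the shell command python3 -m jog 'ROWS' [OPENING] [FORCE]. ROWS is JSON, a list of rows, each an object with "linear": the shift along the tool's x, y, z in units of 40 mm (1.0 is 40 mm), a list of three; "roll": the turn about the tool's z in units of 5 degrees (1.0 is 5 degrees). A call has 1 to 12 rows; each row shifts and turns the commanded pose from where the row before left it, along the tool's axes as they then stand; what a row does not reach is not made up. A row lasts 1/12 s, in which the tool goes at most 41.7 mm and 7.16 degrees, less where a joint would pass 70% of its speed; a pose out of reach is approached as far as the arm can. A call is refused whole if a number of a shift passes 1 or a number of a turn 1, either way. A call with a gripper value outside its range is refused whole. OPENING is the opening, from -1 (shut) to 1 (fully open), set as the call begins (- or left out, the last holds). The fingers move at their own pace and stop on an object; FORCE is the grip in N (left out, the last holds). Time passes only in rows, so rows that do not move let the fingers close. It gives the time, the measured TCP pose, the force, the opening and the grip force at its end, in the units of the state.
- env.observe(): the state, without advancing time (a new reading comes with each control period).
- optics.get_image(name): name is "scene" or "top" or "wrist"; returns the picture (480x640x3 uint8, red, green, blue); there is no depth.
- optics.calibration(name): a dict with "fov_y" (degrees; the focal length in pixels is half the picture's height over the tangent of half this angle, whatever the lens; pixels are square), "cx", "cy" (the principal point, pixels), "T" (4x4, takes a point from camera to world coordinates). Camera axes: x right, y down, z forward; pixel columns grow to the right and rows downward; lengths in m; the calibration is good to about 2 mm. A picture is of the moment at which its call begins: read the wrist's pose just before it. calibration takes no time and is no camera call; for the wrist camera it gives the pose at the moment of the call.
- env.close_job(): hands the job in; it is judged then, once.
The state is a dict: "time_s": time; "q": joint angles; "qvel": joint speeds; "joint_efforts": joint torques, N m; "position": TCP position; "tool_rot": TCP orientation; "ft_force": force on the tool from outside, world axes, zero at the start; "wrist_torque": the same for the moment, N m; "grip_width": finger opening in m; "gripper_force": force on a finger pad.
Only numpy, scipy, OpenCV 4.12 (cv2) and the standard library are available. Lean on these libraries where they do the work, as an engineer would, in place of code of your own. Each camera call takes 0.05 s, during which the arm holds its last target. There are 200 camera calls.

## Working session

There is one attempt and no reset: what is moved stays moved. The work goes in short steps, Python scripts to look and compute and a shell command to move; the robot and the scene stay as the last step left them, time stands still between calls to the robot, and variables do not carry over. Pictures are saved under pics/ and viewed, at most 10 in all, crops included, and the job is handed in when it is done.

```bash
mkdir -p pics; ls; python3 - <<'E'
from rig import env, optics
import cv2,numpy as np
s=env.observe();print(s)
for n in ("scene","top"):
    im=optics.get_image(n);cv2.imwrite(f"pics/{n}0.png",im[:,:,::-1]);c=optics.calibration(n);print(n,c)
E
```

```text
pics
{'time_s': 0.0, 'q': array([ 6.20354044e+01,  2.18412307e+01,  7.43869808e+01, -1.14869711e-03,
        8.38595133e+01, -1.23360359e+01]), 'qvel': array([-0.06204556,  0.05149711,  0.05442721,  0.03363829, -0.04202476,
        0.01020383]), 'joint_efforts': array([ 8.14178948e-04, -4.48459196e+01, -2.31282091e+01, -1.43167285e-04,
        4.72113359e-03, -2.72252407e-06]), 'position': array([0.14804166, 0.52940391, 0.24939641]), 'tool_rot': array([[-9.63028875e-01,  2.69397281e-01, -7.00359895e-04],
       [ 2.69398016e-01,  9.63027962e-01, -1.36166010e-03],
       [ 3.07638634e-04, -1.49999356e-03, -9.99998828e-01]]), 'ft_force': array([-0.11721805,  0.23505048, -0.0613687 ]), 'wrist_torque': array([0.02550856, 0.04220183, 0.00764325]), 'gripper_force': 0.0, 'grip_width': 0.08524798225797833}
scene {'fov_y': 46.150694307020494, 'cx': 323.79089327821754, 'cy': 241.3562840703089, 'T': array([[ 0.18372093,  0.81089627, -0.55560225,  1.3467791 ],
       [ 0.98295226, -0.15568005,  0.09781915, -0.14325496],
       [-0.007175  , -0.56410191, -0.825674  ,  1.24492954],
       [ 0.        ,  0.        ,  0.        ,  1.        ]])}
top {'fov_y': 43.74108782197984, 'cx': 313.58704951568467, 'cy': 239.5451915753353, 'T': array([[ 2.86434427e-02, -9.95460167e-01,  9.07667794e-02,
         4.45716231e-01],
       [-9.99587477e-01, -2.83338765e-02,  4.69754697e-03,
        -8.03202006e-04],
       [-2.10444617e-03, -9.08638900e-02, -9.95861097e-01,
         1.56238954e+00],
       [ 0.00000000e+00,  0.00000000e+00,  0.00000000e+00,
         1.00000000e+00]])}
```

View pics/top0.png

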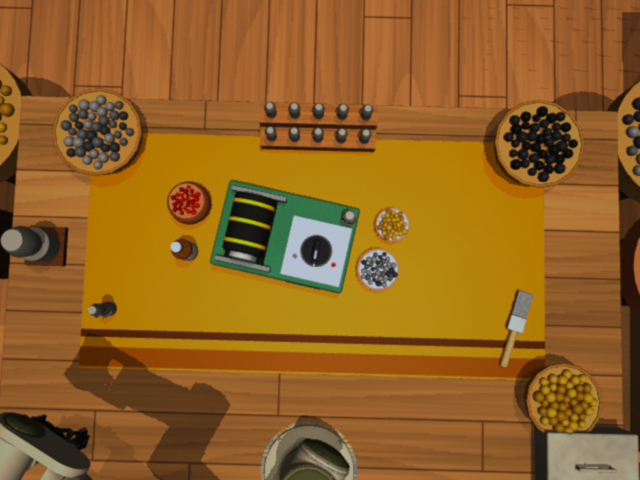

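View pics/scene0.png

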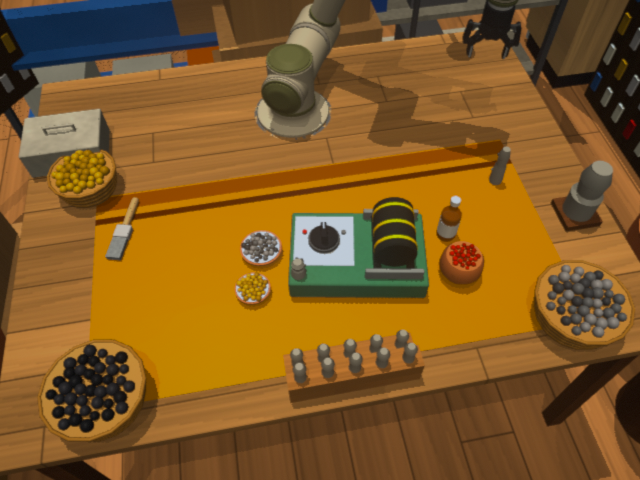

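The top view shows the tumbler with the knob near (316,250), the red stud at (333,265) and the grey stud at (295,256). The idol is at (348,215), the barrel at (250,225) and the dishes to the right.

```bash
cat > h.py <<'E'
import numpy as np,cv2
def ray(c,u,v,z,T=None):
    T=c['T'] if T is None else T
    f=240/np.tan(np.radians(c['fov_y']/2))
    d=T[:3,:3]@np.array([(u-c['cx'])/f,(v-c['cy'])/f,1]);o=T[:3,3]
    return o+d*(z-o[2])/d[2]
def blobs(m,amin=8):
    n,l,s,c=cv2.connectedComponentsWithStats(m.astype(np.uint8))
    return [(s[i,4],c[i].round(1)) for i in range(1,n) if s[i,4]>=amin]
def redmask(im):
    i=im.astype(int);return (i[:,:,0]>130)&(i[:,:,1]<70)&(i[:,:,2]<70)
def geom(red,grey):
    """axis & yaw(direction of tumbler -x) from stud centres"""
    m=(red+grey)/2; d=(red-grey)[:2]; L=np.hypot(*d)
    n=np.array([-d[1],d[0]])/L
    if n[0]>0:n=-n      # tumbler -x is roughly world -x
    ax=m[:2]-n*.055*np.cos(1.12)
    return ax,n,L
E
python3 - <<'E'
from h import *; from rig import optics
for n in('top','scene'):
    im=cv2.imread(f'pics/{n}0.png')[:,:,::-1];c=optics.calibration(n)
    i=im.astype(int); 
    box=(275,235,350,280) if n=='top' else (295,215,355,265)
    x0,y0,x1,y1=box; s=i[y0:y1,x0:x1]
    R=blobs((s[:,:,0]-s[:,:,1]>60),3); mx=s.max(2);G=blobs((mx<150)&(mx>70)&(mx-s.min(2)<50),3)
    print(n,[(a,p+[x0,y0]) for a,p in R],[(a,p+[x0,y0]) for a,p in G])
c=optics.calibration('top')
r=ray(c,333,265,.075);g=ray(c,295,256,.075);print(r,g,geom(r,g),ray(c,316,250,.1))
print('idol',ray(c,348,215,.12))
E
```

```text
top [(np.int32(16), array([333. , 264.5]))] [(np.int32(129), array([314.9, 251.5])), (np.int32(3), array([286., 245.])), (np.int32(5), array([348., 246.])), (np.int32(3), array([285., 249.])), (np.int32(20), array([315. , 253.7])), (np.int32(4), array([349. , 253.5])), (np.int32(13), array([294.4, 255.4])), (np.int32(3), array([346., 255.])), (np.int32(3), array([348., 258.])), (np.int32(4), array([347. , 262.5])), (np.int32(3), array([344., 264.])), (np.int32(3), array([281., 266.])), (np.int32(3), array([346., 267.])), (np.int32(4), array([345. , 271.5])), (np.int32(4), array([342. , 272.5])), (np.int32(3), array([281. , 273.7])), (np.int32(3), array([341., 277.])), (np.int32(3), array([344., 276.])), (np.int32(3), array([276., 278.])), (np.int32(4), array([280.5, 279. ]))]
scene [(np.int32(15), array([304.5, 231.1]))] [(np.int32(40), array([314.5, 215. ])), (np.int32(29), array([323.5, 224.6])), (np.int32(37), array([354., 242.])), (np.int32(161), array([323.5, 242.6])), (np.int32(20), array([343.1, 232. ])), (np.int32(5), array([296.4, 257.8])), (np.int32(22), array([302. , 261.7]))]
[ 0.51908443 -0.04389194  0.075     ] [0.53880781 0.05133209 0.075     ] (array([ 0.55241061, -0.00114003]), array([-0.97921581,  0.20282108]), np.float64(0.09724519372707723)) [ 0.55344066 -0.00055673  0.1       ]
idol [ 0.63946028 -0.07591525  0.12      ]
```

```bash
R='{"linear":[-0.56,-0.42,0],"roll":0}'
python3 -m jog '[{"linear":[-0.56,-0.42,0],"roll":0},{"linear":[-0.56,-0.42,0],"roll":0},{"linear":[-0.56,-0.42,0],"roll":0},{"linear":[-0.56,-0.42,0],"roll":0},{"linear":[-0.56,-0.42,0],"roll":0},{"linear":[-0.56,-0.42,0],"roll":0},{"linear":[-0.56,-0.42,0],"roll":0},{"linear":[-0.56,-0.42,0],"roll":0},{"linear":[-0.56,-0.42,0],"roll":0},{"linear":[-0.56,-0.42,0],"roll":0},{"linear":[-0.56,-0.42,0],"roll":0},{"linear":[-0.56,-0.42,0],"roll":0}]'
python3 -m jog '[{"linear":[-0.56,-0.42,0],"roll":0},{"linear":[-0.56,-0.42,0],"roll":0},{"linear":[-0.56,-0.42,0],"roll":0},{"linear":[-0.56,-0.42,0],"roll":0},{"linear":[-0.56,-0.42,0],"roll":0},{"linear":[-0.56,-0.42,0],"roll":0},{"linear":[-0.56,-0.42,0],"roll":0},{"linear":[-0.56,-0.42,0],"roll":0},{"linear":[-0.56,-0.42,0],"roll":0},{"linear":[-0.56,-0.42,0],"roll":0},{"linear":[-0.46,-0.36,0],"roll":0},{"linear":[0,0,0],"roll":0}]' 
python3 - <<'E'
from rig import env, optics
import cv2,json
s=env.observe();c=optics.calibration("wrist");im=optics.get_image("wrist");cv2.imwrite("pics/w1.png",im[:,:,::-1])
print(s['q'],s['position'],s['tool_rot']);json.dump({k:(v.tolist() if hasattr(v,'tolist') else v) for k,v in c.items()},open('w1.json','w'));print(c)
E
```

```text
time_s: 1.1
position: [0.3532, 0.2618, 0.2499]
tool_rot: [[-0.963, 0.269, -0.0], [0.269, 0.963, -0.0], [0.0, -0.0, -1.0]]
ft_force: [0.3, 1.4, 0.1]
grip_width: 0.0855
gripper_force: 0.0
time_s: 2.1
position: [0.5388, 0.019, 0.2491]
tool_rot: [[-0.962, 0.273, -0.0], [0.273, 0.962, -0.001], [0.0, -0.001, -1.0]]
ft_force: [-0.7, -0.7, 0.6]
grip_width: 0.0859
gripper_force: 0.0
[-1.05488158e+01  2.07668615e+01  7.61289469e+01 -4.16878166e-02
  8.31212598e+01 -8.47241213e+01] [0.53884745 0.0190001  0.24913174] [[-9.62124292e-01  2.72610834e-01 -4.25074589e-04]
 [ 2.72611068e-01  9.62124096e-01 -6.55612859e-04]
 [ 2.30247337e-04 -7.46661096e-04 -9.99999695e-01]]
{'fov_y': 68.35582286241734, 'cx': 315.0700490036738, 'cy': 232.25660236885986, 'T': array([[ 2.72583924e-01,  9.18827238e-01,  2.85402367e-01,
         4.65764633e-01],
       [ 9.62131764e-01, -2.60102871e-01, -8.15411925e-02,
         3.99381386e-02],
       [-6.88293681e-04,  2.96821501e-01, -9.54932732e-01,
         3.73216863e-01],
       [ 0.00000000e+00,  0.00000000e+00,  0.00000000e+00,
         1.00000000e+00]])}
```

View pics/w1.png

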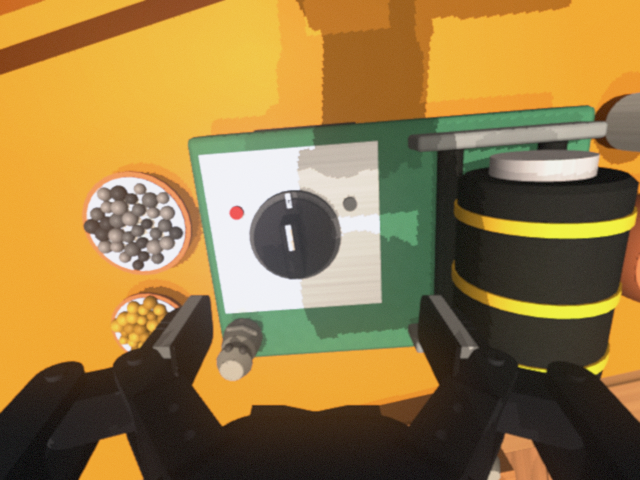

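The wrist view shows the red stud at (237,212), the grey stud at (350,204), the knob centred near (295,235), the white pointer at (289,200) and a white stripe on the bar top at (291,237). I'll measure these, and since q6 is close to its limit for the turn, I'll grasp with the tool half-turned.

```bash
python3 - <<'E'
from h import *; import json
c=json.load(open('w1.json'));c['T']=np.array(c['T']);im=cv2.imread('pics/w1.png')[:,:,::-1];i=im.astype(int)
def sub(m,b):
    x0,y0,x1,y1=b;return [(a,p+[x0,y0]) for a,p in blobs(m[y0:y1,x0:x1],15)]
red=sub(i[:,:,0]-i[:,:,1]>80,(220,195,255,230));grey=sub(i.max(2)<140,(338,192,362,218))
k=np.zeros(i.shape[:2],np.uint8);cv2.circle(k,(295,235),43,1,-1)
wm=(i.min(2)>140)&(k>0);W=sub(wm,(250,185,342,280));print(red,grey,W)
r=ray(c,*red[0][1],.0745);g=ray(c,*grey[0][1],.0745);ax,n,L=geom(r,g)
print(r,g,L,'axis',ax,'n deg',np.degrees(np.arctan2(n[1],n[0])))
for (a,p) in W:
    for z in(.088,.120):
        q=ray(c,*p,z)[:2]-ax;print(p,z,q,np.hypot(*q),np.degrees(np.arctan2(q[1],q[0])))
l=cv2.connectedComponents(wm.astype(np.uint8))[1]
p=max(W,key=lambda t:t[1][1]) # stripe on bar
ys,xs=np.nonzero(wm&(l==l[int(p[1][1]),int(p[1][0])]))
P=np.array([ray(c,x,y,.120)[:2] for x,y in zip(xs,ys)]);m=P.mean(0);v=np.linalg.svd(P-m)[2][0]
print('stripe',m,np.degrees(np.arctan2(v[1],v[0]))%180)
blk=sub(i.max(2)<90,(240,185,345,285));b=max(blk,key=lambda t:t[0]);print('black',b,ray(c,*b[1],.09))
R=np.degrees(np.arctan2(*(r[:2]-ax)[::-1]))%360;print('red dir',R)
E
```

```text
[(np.int32(137), array([236. , 212.6]))] [(np.int32(135), array([349.4, 203.2]))] [(np.int32(91), array([287.9, 200.1])), (np.int32(159), array([289.3, 237.4]))]
[ 0.51906915 -0.04688815  0.0745    ] [0.53784864 0.05009281 0.0745    ] 0.09878246823308647 axis [ 0.55198442 -0.00295317] n deg 169.04082018988984
[287.9 200.1] 0.088 [-0.03368606  0.00459506] 0.033998021241654894 172.23232693681544
[287.9 200.1] 0.12 [-0.0395801   0.00889172] 0.040566576489992075 167.33864068419632
[289.3 237.4] 0.088 [-0.00253606 -0.00375959] 0.00453498543646205 -124.00194601111475
[289.3 237.4] 0.12 [-0.01192498  0.00147443] 0.012015787270181722 172.95162024655608
stripe [ 0.5401268  -0.00148214] 171.57249978177728
black (np.int32(4979), array([296.2, 237.8])) [ 0.55078573 -0.00089086  0.09      ]
red dir 233.16012333495428
```

```bash
python3 -m jog '[{"linear":[-0.46,-0.42,0],"roll":0},{"linear":[0,0,0],"roll":1},{"linear":[0,0,0],"roll":1},{"linear":[0,0,0],"roll":1},{"linear":[0,0,0],"roll":1},{"linear":[0,0,0],"roll":1},{"linear":[0,0,0],"roll":1},{"linear":[0,0,0],"roll":1},{"linear":[0,0,0],"roll":1},{"linear":[0,0,0],"roll":1},{"linear":[0,0,0],"roll":1},{"linear":[0,0,0],"roll":1}]' -0.1 30 >/dev/null
python3 -m jog '[{"linear":[0,0,0],"roll":1},{"linear":[0,0,0],"roll":1},{"linear":[0,0,0],"roll":1},{"linear":[0,0,0],"roll":1},{"linear":[0,0,0],"roll":1},{"linear":[0,0,0],"roll":1},{"linear":[0,0,0],"roll":1},{"linear":[0,0,0],"roll":1},{"linear":[0,0,0],"roll":1},{"linear":[0,0,0],"roll":1},{"linear":[0,0,0],"roll":1},{"linear":[0,0,0],"roll":1}]' >/dev/null
python3 -m jog '[{"linear":[0,0,0],"roll":1},{"linear":[0,0,0],"roll":1},{"linear":[0,0,0],"roll":1},{"linear":[0,0,0],"roll":1},{"linear":[0,0,0],"roll":1},{"linear":[0,0,0],"roll":1},{"linear":[0,0,0],"roll":1},{"linear":[0,0,0],"roll":1},{"linear":[0,0,0],"roll":1},{"linear":[0,0,0],"roll":1},{"linear":[0,0,0],"roll":1},{"linear":[0,0,0],"roll":0.45}]' >/dev/null
python3 -m jog '[{"linear":[0,0,0],"roll":0},{"linear":[0,0,0],"roll":0}]'
python3 - <<'E'
from rig import env, optics
import cv2,json
s=env.observe();c=optics.calibration("wrist");im=optics.get_image("wrist");cv2.imwrite("pics/w2.png",im[:,:,::-1])
print(s['q'],s['position'],s['tool_rot']);json.dump({k:(v.tolist() if hasattr(v,'tolist') else v) for k,v in c.items()},open('w2.json','w'))
E
```

```text
time_s: 5.32
position: [0.5497, 0.0017, 0.25]
tool_rot: [[0.991, -0.135, -0.0], [-0.135, -0.991, 0.0], [-0.0, -0.0, -1.0]]
ft_force: [-0.8, -0.6, 0.1]
grip_width: 0.0383
gripper_force: 0.0
[-1.21642325e+01  2.17926796e+01  7.43608773e+01  5.59368061e-03
  8.38709379e+01  8.55876473e+01] [0.54973985 0.00172367 0.25000524] [[ 9.90859981e-01 -1.34893814e-01 -3.97461883e-04]
 [-1.34893749e-01 -9.90860052e-01  1.84974222e-04]
 [-4.18780981e-04 -1.29668431e-04 -9.99999904e-01]]
```

View pics/w2.png

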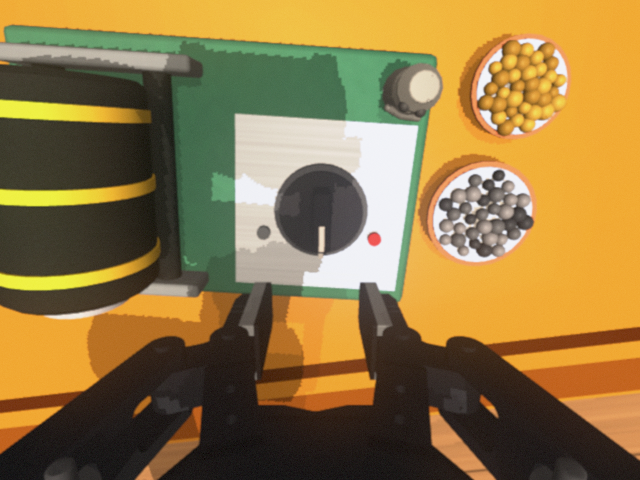

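From the other side the red stud is at (374,239), the grey stud at (264,232) and the bar stripe at (322,240). The tool is aligned with the bar, and averaging this view with the first cancels calibration bias.

```bash
python3 - <<'E'
from h import *; import json
c=json.load(open('w2.json'));c['T']=np.array(c['T']);im=cv2.imread('pics/w2.png')[:,:,::-1];i=im.astype(int)
def sub(m,b):
    x0,y0,x1,y1=b;return [(a,p+[x0,y0]) for a,p in blobs(m[y0:y1,x0:x1],15)]
red=sub(i[:,:,0]-i[:,:,1]>80,(360,225,390,255));grey=sub(i.max(2)<140,(252,220,275,245))
r=ray(c,*red[0][1],.0745);g=ray(c,*grey[0][1],.0745);ax,n,L=geom(r,g)
print(red,grey,r,g,L,'axis',ax,'n',np.degrees(np.arctan2(n[1],n[0])))
wm=np.zeros(i.shape[:2],bool);wm[215:262,305:340]=(i.min(2)>120)[215:262,305:340]
print(sub(wm,(300,210,345,265)))
ys,xs=np.nonzero(wm);P=np.array([ray(c,x,y,.120)[:2] for x,y in zip(xs,ys)]);m=P.mean(0);v=np.linalg.svd(P-m)[2][0]
print('stripe',m,m-ax,np.degrees(np.arctan2(v[1],v[0]))%180)
E
```

```text
[(np.int32(131), array([373.9, 239.1]))] [(np.int32(132), array([263.2, 231.9]))] [ 0.51904402 -0.0468768   0.0745    ] [0.53899568 0.04984448 0.0745    ] 0.09875766163383173 axis [ 0.55248828 -0.00335723] n 168.34451050702356
[(np.int32(440), array([322.5, 250.9]))]
stripe [ 0.5308103  -0.00119085] [-0.02167798  0.00216638] 178.5636020697302
```

```bash
python3 -m jog '[{"linear":[0.08,0.11,0.3],"roll":0},{"linear":[0,0,0.5],"roll":0},{"linear":[0,0,0.5],"roll":0},{"linear":[0,0,0.5],"roll":0},{"linear":[0,0,0.5],"roll":0},{"linear":[0,0,0.4],"roll":0},{"linear":[0,0,0.3],"roll":0},{"linear":[0,0,0.25],"roll":0},{"linear":[0,0,0.2],"roll":0},{"linear":[0,0,0],"roll":0},{"linear":[0,0,0],"roll":0}]'
python3 - <<'E'
from rig import env, optics
import cv2
print(env.observe()['position'],env.observe()['ft_force'])
cv2.imwrite("pics/w3.png",optics.get_image("wrist")[:,:,::-1])
E
```

```text
time_s: 6.28
position: [0.5529, -0.0038, 0.1122]
tool_rot: [[0.991, -0.137, 0.0], [-0.137, -0.991, 0.0], [0.0, -0.0, -1.0]]
ft_force: [-0.2, -0.4, 0.3]
grip_width: 0.0383
gripper_force: 0.0
[ 0.55287287 -0.00376662  0.11216937] [-0.15615742 -0.39627161  0.30434276]
```

View pics/w3.png

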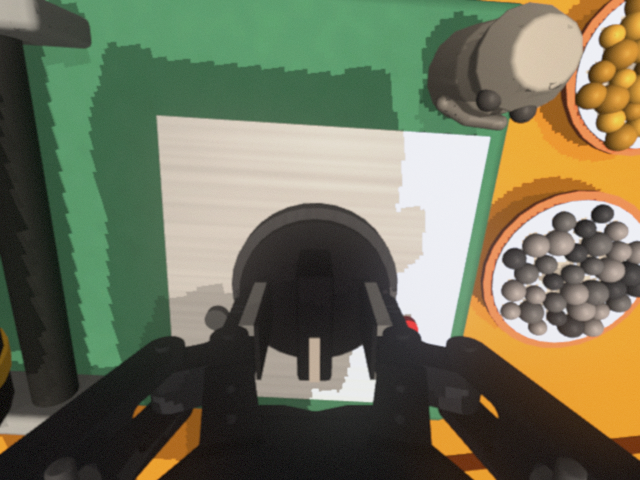

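The bar at x≈315 sits centred between the fingers, which are at about 265 and 375. Closing gently.

```bash
python3 -m jog '[{"linear":[0,0,0],"roll":0},{"linear":[0,0,0],"roll":0},{"linear":[0,0,0],"roll":0},{"linear":[0,0,0],"roll":0},{"linear":[0,0,0],"roll":0},{"linear":[0,0,0],"roll":0},{"linear":[0,0,0],"roll":0},{"linear":[0,0,0],"roll":0}]' -1 25
python3 -c "
from rig import env;s=env.observe();print(s['ft_force'],s['wrist_torque'],s['position'],s['grip_width'],s['gripper_force'])"
```

```text
time_s: 7.0
position: [0.5531, -0.0035, 0.1128]
tool_rot: [[0.991, -0.137, 0.002], [-0.137, -0.991, 0.0], [0.001, -0.001, -1.0]]
ft_force: [-0.3, 3.3, 5.9]
grip_width: 0.0135
gripper_force: 29.6
[-0.25784187  3.2737858   5.87204736] [ 0.52675537  0.04078578 -0.11506024] [ 0.55312923 -0.00352064  0.11278297] 0.013453256998544208 29.58223432302475
```

```bash
python3 -m jog '[{"linear":[0,0,-0.05],"roll":0},{"linear":[0,0,-0.05],"roll":0},{"linear":[0,0,-0.05],"roll":0},{"linear":[0,0,-0.05],"roll":0},{"linear":[0,0,-0.05],"roll":0},{"linear":[0,0,0],"roll":0},{"linear":[0,0,0],"roll":0}]'
python3 - <<'E'
from rig import env, optics
import cv2
s=env.observe();print(s['ft_force'],s['wrist_torque'],s['position'])
cv2.imwrite("pics/s4.png",cv2.resize(optics.get_image("scene")[190:290,270:390,::-1],None,fx=6,fy=6,interpolation=cv2.INTER_CUBIC))
E
```

```text
time_s: 7.58
position: [0.5531, -0.0036, 0.1222]
tool_rot: [[0.991, -0.137, 0.001], [-0.137, -0.991, 0.001], [0.001, -0.001, -1.0]]
ft_force: [3.5, 4.3, 0.4]
grip_width: 0.0132
gripper_force: 28.8
[3.48055015 4.28419598 0.41979769] [ 0.74906504 -0.53750526  0.01446873] [ 0.55306194 -0.00357035  0.12218076]
```

```bash
python3 -m jog '[{"linear":[0,0,-0.03],"roll":0},{"linear":[0,0,-0.03],"roll":0},{"linear":[0,0,-0.02],"roll":0},{"linear":[0,0,0],"roll":0}]'
python3 -m jog '[{"linear":[0,0,-0.02],"roll":0},{"linear":[0,0,0],"roll":0}]'
```

```text
time_s: 7.97
position: [0.553, -0.0036, 0.1249]
tool_rot: [[0.991, -0.137, 0.0], [-0.137, -0.991, 0.001], [0.0, -0.001, -1.0]]
ft_force: [4.6, 4.3, -3.3]
grip_width: 0.0134
gripper_force: 28.2
time_s: 8.13
position: [0.553, -0.0036, 0.125]
tool_rot: [[0.991, -0.137, -0.0], [-0.137, -0.991, 0.001], [-0.0, -0.001, -1.0]]
ft_force: [6.3, 4.7, -10.0]
grip_width: 0.0134
gripper_force: 27.3
```

```bash
python3 -m jog '[{"linear":[0.01,-0.015,0.04],"roll":0},{"linear":[0,0,0],"roll":0},{"linear":[0,0,0],"roll":-0.2},{"linear":[0,0,0],"roll":-0.4},{"linear":[0,0,0],"roll":-0.6},{"linear":[0,0,0],"roll":0},{"linear":[0,0,0],"roll":0}]'
python3 -c "
from rig import env;s=env.observe();print(s['ft_force'],s['wrist_torque'],s['position'],s['q'][5])"
```

```text
time_s: 8.72
position: [0.5531, -0.0034, 0.1243]
tool_rot: [[0.999, -0.034, -0.0], [-0.034, -0.999, -0.0], [-0.0, 0.0, -1.0]]
ft_force: [0.9, 0.5, -3.5]
grip_width: 0.0135
gripper_force: 28.3
[ 0.88850379  0.49594555 -3.46598011] [ 0.14838528 -0.33132497  0.01877899] [ 0.55310898 -0.00341337  0.12430776] 79.32670188481657
```

```bash
python3 -m jog '[{"linear":[0,0,0],"roll":-0.5},{"linear":[0,0,0],"roll":-1},{"linear":[0,0,0],"roll":-1},{"linear":[0,0,0],"roll":-1},{"linear":[0,0,0],"roll":-1},{"linear":[0,0,0],"roll":-1},{"linear":[0,0,0],"roll":-1},{"linear":[0,0,0],"roll":-1},{"linear":[0,0,0],"roll":-1},{"linear":[0,0,0],"roll":-1},{"linear":[0,0,0],"roll":-1},{"linear":[0,0,0],"roll":-0.5}]' >/dev/null
python3 -m jog '[{"linear":[0,0,0],"roll":0},{"linear":[0,0,0],"roll":0}]'
python3 -m jog '[{"linear":[0,0,0.05],"roll":0},{"linear":[0,0,0.05],"roll":0},{"linear":[0,0,0.04],"roll":0},{"linear":[0,0,0],"roll":0},{"linear":[0,0,0],"roll":0}]'
python3 - <<'E'
from rig import env, optics
import cv2
s=env.observe();print(s['ft_force'],s['wrist_torque'],s['position'])
cv2.imwrite("pics/w5.png",optics.get_image("wrist")[:,:,::-1])
E
```

```text
time_s: 9.88
position: [0.5529, -0.0029, 0.1243]
tool_rot: [[0.602, 0.799, -0.001], [0.799, -0.602, 0.001], [0.0, -0.001, -1.0]]
ft_force: [0.5, 5.3, -1.8]
grip_width: 0.0135
gripper_force: 28.4
time_s: 10.3
position: [0.5529, -0.0028, 0.1194]
tool_rot: [[0.602, 0.799, -0.0], [0.799, -0.602, 0.001], [0.0, -0.001, -1.0]]
ft_force: [-1.5, 5.4, 3.5]
grip_width: 0.0134
gripper_force: 29.4
[-1.49117612  5.39662601  3.47712252] [ 0.88199819  0.40359864 -0.00831168] [ 0.55292903 -0.00280532  0.11937875]
```

View pics/w5.png

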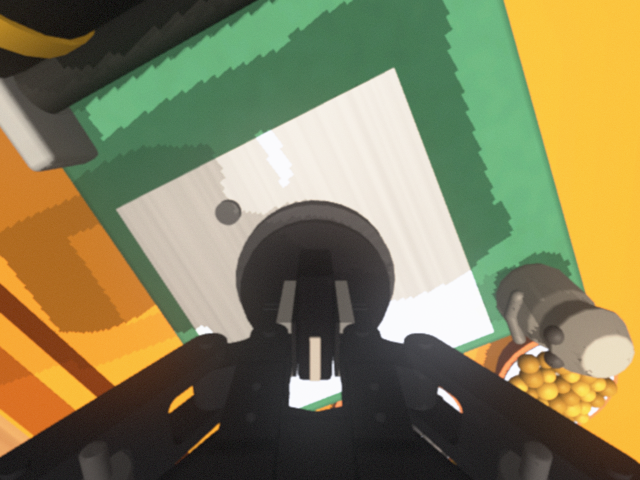

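The knob is at the red direction with the bar held squarely and the red stud hidden behind the fingers. Next I'll press a little further to feel for the land.

```bash
python3 -m jog '[{"linear":[0,0,0.03],"roll":0},{"linear":[0,0,0],"roll":0},{"linear":[0,0,0],"roll":0}]'
```

```text
time_s: 10.6
position: [0.553, -0.0028, 0.119]
tool_rot: [[0.601, 0.799, 0.0], [0.799, -0.601, 0.0], [0.001, 0.0, -1.0]]
ft_force: [-4.2, 6.7, 11.2]
grip_width: 0.0133
gripper_force: 30.4
```

```bash
python3 -m jog '[{"linear":[0.01,-0.008,-0.1],"roll":0},{"linear":[0,0,0],"roll":0},{"linear":[0,0,0],"roll":-0.5},{"linear":[0,0,0.05],"roll":0},{"linear":[0,0,0.05],"roll":0},{"linear":[0,0,0],"roll":0},{"linear":[0,0,0],"roll":0}]' | grep -E 'position|force'
python3 -m jog '[{"linear":[0,0,-0.1],"roll":0},{"linear":[0,0,0],"roll":0},{"linear":[0,0,0],"roll":-0.5},{"linear":[0,0,0.05],"roll":0},{"linear":[0,0,0.05],"roll":0},{"linear":[0,0,0],"roll":0},{"linear":[0,0,0],"roll":0}]' | grep -E 'position|force'
python3 -m jog '[{"linear":[0,0,-0.1],"roll":0},{"linear":[0,0,0],"roll":0},{"linear":[0,0,0],"roll":-0.5},{"linear":[0,0,0.05],"roll":0},{"linear":[0,0,0.05],"roll":0},{"linear":[0,0,0],"roll":0},{"linear":[0,0,0],"roll":0}]' | grep -E 'position|force|rot'
```

```text
position: [0.5532, -0.0025, 0.1187]
ft_force: [-5.2, 5.2, 12.9]
gripper_force: 30.9
position: [0.5532, -0.0025, 0.1188]
ft_force: [-7.3, 4.7, 13.8]
gripper_force: 31.0
position: [0.5531, -0.0025, 0.1189]
tool_rot: [[0.491, 0.871, 0.001], [0.871, -0.491, 0.0], [0.0, 0.0, -1.0]]
ft_force: [-7.5, 6.0, 14.4]
gripper_force: 31.1
```

```bash
python3 -m jog '[{"linear":[0.005,-0.017,-0.1],"roll":0},{"linear":[0,0,0],"roll":0},{"linear":[0,0,0],"roll":-0.5},{"linear":[0,0,0.05],"roll":0},{"linear":[0,0,0.05],"roll":0},{"linear":[0,0,0],"roll":0},{"linear":[0,0,0],"roll":0}]' | grep -E 'position|force'
python3 -m jog '[{"linear":[0,0,-0.1],"roll":0},{"linear":[0,0,0],"roll":0},{"linear":[0,0,0],"roll":-0.5},{"linear":[0,0,0.05],"roll":0},{"linear":[0,0,0.05],"roll":0},{"linear":[0,0,0],"roll":0},{"linear":[0,0,0],"roll":0}]' | grep -E 'position|force'
python3 -m jog '[{"linear":[0,0,-0.1],"roll":0},{"linear":[0,0,0],"roll":0},{"linear":[0,0,0],"roll":-0.5},{"linear":[0,0,0.05],"roll":0},{"linear":[0,0,0.05],"roll":0},{"linear":[0,0,0],"roll":0},{"linear":[0,0,0],"roll":0}]' | grep -E 'position|force|rot'
```

```text
position: [0.5531, -0.0023, 0.1187]
ft_force: [-5.1, 2.7, 13.7]
gripper_force: 31.0
position: [0.553, -0.0023, 0.1187]
ft_force: [-5.2, 2.4, 14.2]
gripper_force: 31.0
position: [0.5529, -0.0023, 0.1187]
tool_rot: [[0.374, 0.927, 0.001], [0.927, -0.374, -0.001], [-0.0, 0.001, -1.0]]
ft_force: [-4.9, 1.0, 14.5]
gripper_force: 31.1
```

```bash
python3 -m jog '[{"linear":[0,0,-0.1],"roll":0},{"linear":[0,0,0],"roll":0},{"linear":[0,0,0],"roll":-0.45},{"linear":[0,0,0.05],"roll":0},{"linear":[0,0,0.05],"roll":0},{"linear":[0,0,0],"roll":0},{"linear":[0,0,0],"roll":0}]' | grep -E 'position|force'
python3 -m jog '[{"linear":[0,0,-0.1],"roll":0},{"linear":[0,0,0],"roll":0},{"linear":[0,0,0],"roll":1},{"linear":[0,0,0],"roll":1},{"linear":[0,0,0],"roll":1},{"linear":[0,0,0],"roll":0.95},{"linear":[0,0,0],"roll":0},{"linear":[0,0,0.05],"roll":0},{"linear":[0,0,0.05],"roll":0},{"linear":[0,0,0],"roll":0},{"linear":[0,0,0],"roll":0}]' | grep -E 'position|force|rot'
python3 -m jog '[{"linear":[0,0,-0.1],"roll":0},{"linear":[0,0,0],"roll":0},{"linear":[0,0,0],"roll":0.5},{"linear":[0,0,0.05],"roll":0},{"linear":[0,0,0.05],"roll":0},{"linear":[0,0,0],"roll":0},{"linear":[0,0,0],"roll":0}]' | grep -E 'position|force'
python3 -m jog '[{"linear":[0,0,-0.1],"roll":0},{"linear":[0,0,0],"roll":0},{"linear":[0,0,0],"roll":0.5},{"linear":[0,0,0.05],"roll":0},{"linear":[0,0,0.05],"roll":0},{"linear":[0,0,0],"roll":0},{"linear":[0,0,0],"roll":0}]' | grep -E 'position|force|rot'
```

```text
position: [0.5529, -0.0022, 0.1187]
ft_force: [-4.8, 2.4, 14.9]
gripper_force: 31.1
position: [0.5532, -0.0024, 0.1183]
tool_rot: [[0.633, 0.774, 0.002], [0.774, -0.633, -0.001], [0.0, 0.002, -1.0]]
ft_force: [-1.5, -1.0, 9.6]
gripper_force: 30.3
position: [0.553, -0.0025, 0.1173]
ft_force: [2.4, -4.1, -2.6]
gripper_force: 28.7
position: [0.553, -0.0025, 0.1173]
tool_rot: [[0.698, 0.716, 0.001], [0.716, -0.698, -0.0], [0.0, 0.001, -1.0]]
ft_force: [2.4, -4.7, -1.4]
gripper_force: 28.9
```

```bash
python3 -m jog '[{"linear":[0,0,0.03],"roll":0},{"linear":[0,0,0],"roll":0},{"linear":[0,0,0],"roll":0}]'
python3 -c "
from rig import env;s=env.observe();print(s['wrist_torque'],s['position'])"
```

```text
time_s: 17.02
position: [0.553, -0.0025, 0.1162]
tool_rot: [[0.698, 0.716, 0.001], [0.716, -0.698, -0.0], [0.0, 0.001, -1.0]]
ft_force: [1.8, -5.1, 0.6]
grip_width: 0.0137
gripper_force: 29.1
[-0.79262666 -0.57353631 -0.04594233] [ 0.55303171 -0.00251918  0.11622847]
```

```bash
python3 -m jog '[{"linear":[0,0,0.03],"roll":0},{"linear":[0,0,0.03],"roll":0},{"linear":[0,0,0.03],"roll":0},{"linear":[0,0,0],"roll":0},{"linear":[0,0,0],"roll":0}]'
python3 -m jog '[{"linear":[0,0,0.025],"roll":0},{"linear":[0,0,0],"roll":0},{"linear":[0,0,0],"roll":0}]'
python3 -c "
from rig import env;s=env.observe();print(s['wrist_torque'],s['position'])"
```

```text
time_s: 17.43
position: [0.553, -0.0026, 0.1128]
tool_rot: [[0.698, 0.716, 0.001], [0.716, -0.698, -0.001], [0.0, 0.001, -1.0]]
ft_force: [1.5, -5.6, 1.2]
grip_width: 0.0135
gripper_force: 29.2
time_s: 17.68
position: [0.553, -0.0026, 0.1127]
tool_rot: [[0.698, 0.716, 0.001], [0.716, -0.698, -0.001], [0.0, 0.002, -1.0]]
ft_force: [-1.0, -5.0, 10.1]
grip_width: 0.0136
gripper_force: 30.3
[-0.68467135 -0.00242377 -0.01610513] [ 0.55302074 -0.00262437  0.1126533 ]
```

```bash
python3 -m jog '[{"linear":[0,0,0.015],"roll":0},{"linear":[0,0,0],"roll":0},{"linear":[0,0,0],"roll":0}]'
python3 -m jog '[{"linear":[0,0,-0.03],"roll":0},{"linear":[0,0,0],"roll":0}]'
python3 -m jog '[{"linear":[0,0,0],"roll":0},{"linear":[0,0,0],"roll":0},{"linear":[0,0,0],"roll":0},{"linear":[0,0,0],"roll":0},{"linear":[0,0,0],"roll":0},{"linear":[0,0,0],"roll":0}]' -0.1
python3 -m jog '[{"linear":[0,0,-0.3],"roll":0},{"linear":[0,0,-0.5],"roll":0},{"linear":[0,0,-0.8],"roll":0},{"linear":[0,0,-0.8],"roll":0},{"linear":[0,0,-0.8],"roll":0},{"linear":[0,0,0],"roll":0},{"linear":[0,0,0],"roll":0}]'
python3 - <<'E'
from rig import env, optics
import cv2,json
s=env.observe();c=optics.calibration("wrist");im=optics.get_image("wrist");cv2.imwrite("pics/w6.png",im[:,:,::-1])
json.dump({k:(v.tolist() if hasattr(v,'tolist') else v) for k,v in c.items()},open('w6.json','w'))
E
```

```text
time_s: 17.93
position: [0.553, -0.0027, 0.1126]
tool_rot: [[0.698, 0.716, 0.002], [0.716, -0.698, -0.001], [0.001, 0.002, -1.0]]
ft_force: [-3.5, -5.6, 14.1]
grip_width: 0.0134
gripper_force: 31.0
time_s: 18.1
position: [0.553, -0.0026, 0.1128]
tool_rot: [[0.698, 0.716, 0.001], [0.716, -0.698, -0.001], [0.0, 0.001, -1.0]]
ft_force: [-0.4, -4.9, 6.0]
grip_width: 0.0136
gripper_force: 29.8
time_s: 18.6
position: [0.5526, -0.0021, 0.1123]
tool_rot: [[0.699, 0.715, -0.0], [0.715, -0.699, 0.0], [-0.0, -0.0, -1.0]]
ft_force: [-1.0, 0.1, -0.2]
grip_width: 0.0386
gripper_force: 0.0
time_s: 19.18
position: [0.5531, -0.0022, 0.2418]
tool_rot: [[0.699, 0.715, 0.003], [0.715, -0.699, -0.001], [0.002, 0.003, -1.0]]
ft_force: [-0.7, 0.7, -0.8]
grip_width: 0.0386
gripper_force: 0.0
```

View pics/w6.png

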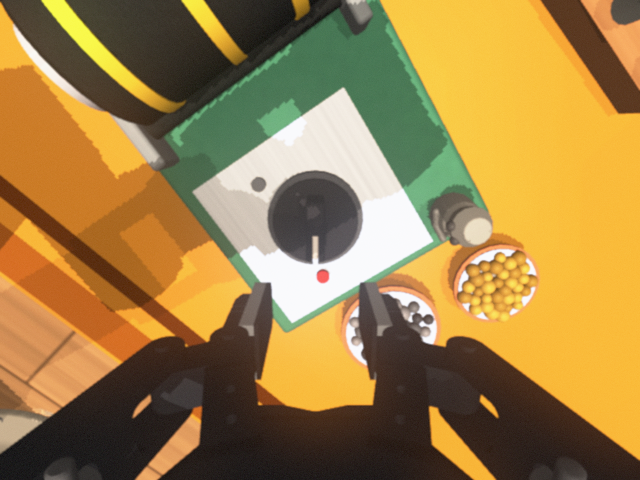

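The pointer at (316,250) now faces the red stud at (323,276), slightly to one side of it as expected. The hard stop (0.1127 m) is at the same tool height as at the start, so the knob is home. The idol and dishes have not moved.

```bash
python3 -c "
from rig import env;print(env.close_job())"
```

```text
the job is handed in; nothing more can be done
None
```

The selector is at the red setting: the tooth dropped into the notch about 7° to one side of the red stud, the knob is fully home and released, and the job was handed in at about 19 s.

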